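# Set out the stacked music boxes

### The job

Take the stack of rosewood music boxes apart, one box at a time from the top down, and set each on the marble stand of its own shape, centred and turned in line with the stand's edges: first the round box, then the square and the oval ones in either order, and the long box last. Lower each box until it rests on its stand before letting go, never let one drop, and leave the loose ballerina and the snow globe where they stand.

Things in the scene. Friction and masses are not known exactly. Their poses are not given: they have to be found in the camera images.
- round_box: Round closed rosewood music box with a flat lid and a brass seam. Origin at the centre of its underside, z up. Diameter 34 mm, 32 mm high. At the start it is the top of the stack: it lies on the square box, on the oval box, or bridging both (underside 78 mm above the counter).
- square_box: Square closed rosewood music box with a flat lid and a brass seam. Origin at the centre of its underside, z up. 50 x 50 mm, 36 mm high; x and y axes along its sides. At the start it stands on one half of the long box (underside 42 mm above the counter), 5 to 9 mm from the oval box, its sides within 4 degrees of parallel to the long box's.
- oval_box: Oval closed rosewood music box with a flat lid and a brass seam. Origin at the centre of its underside, z up. Straight-sided oval with half-round ends, 36 mm wide along its x, 56 mm long along its y, flat sides 20 mm long, 36 mm high. At the start it stands on the other half of the long box, underside 42 mm above the counter, its length within 4 degrees of the long box's.
- long_box: Long oblong closed rosewood music box with a flat lid and a brass seam. Origin at the centre of its underside, z up. 62 mm wide along its x, 130 mm long along its y, 42 mm high. Stands on the counter and carries the stack. The square and oval boxes stand side by side along its length, and the round one is on top of them.
- round_stand: Round stand: fixed white marble slab, 12 mm high. Origin at the centre of its underside, on the counter; flat top 12 mm above the origin, z up. Diameter 58 mm.
- square_stand: Square stand: fixed white marble slab, 12 mm high. Origin at the centre of its underside, on the counter; flat top 12 mm above the origin, z up. 74 x 74 mm, x and y axes along its sides.
- oval_stand: Oval stand: fixed white marble slab, 12 mm high. Origin at the centre of its underside, on the counter; flat top 12 mm above the origin, z up. Straight-sided oval with half-round ends, 60 mm wide along its x and 80 mm long along its y.
- long_stand: Oblong stand: fixed white marble slab, 12 mm high. Origin at the centre of its underside, on the counter; flat top 12 mm above the origin, z up. 86 mm wide along its x and 154 mm long along its y.
- ballerina: Pale pink porcelain ballerina figurine, loose bystander, 105 mm tall, at most 56 mm across (tutu), origin at the centre of its underside.
- snow_globe: Glass snow globe on a pewter base, loose bystander, 72 mm tall, 60 mm across, origin at the centre of its underside.
There are look-alikes about, which are no part of the job. Leave any turquoise look-alike of the long_stand alone.

How it is judged (in metres and radians):
On the way, in this order (a step that is already met when the one before it is completed fails the run):
1. the round box stands released on the round stand, the square and oval boxes still on the long one (horizontal distance between round_box and round_stand below 0.012 m and z of round_box in the frame of round_stand between 0.008 and 0.016 m and angle between round_box's own z axis and vertical below 0.1 rad and contact force between the fingers and round_box below 0.05 N and linear speed of round_box below 0.02 m/s and z of each of square_box, oval_box in the frame of long_box above 0.036 m and horizontal distance between each of square_box, oval_box and long_box below 0.06 m and distance of long_box from where it was at the start of the episode below 0.05 m), for 0.2 s.
2. the square and oval boxes stand released on their own stands, in line with them, the long box still in its place (horizontal distance between square_box and square_stand below 0.012 m and z of square_box in the frame of square_stand between 0.008 and 0.016 m and angle between each of square_box, oval_box's own z axis and vertical below 0.1 rad and contact force between the fingers and square_box below 0.05 N and linear speed of each of square_box, oval_box below 0.02 m/s and (angle between the y axis of square_box and the y axis of square_stand, either way round below 0.2 rad or angle between the y axis of square_box and the x axis of square_stand, either way round below 0.2 rad) and horizontal distance between oval_box and oval_stand below 0.012 m and z of oval_box in the frame of oval_stand between 0.008 and 0.016 m and contact force between the fingers and oval_box below 0.05 N and angle between the y axis of oval_box and the y axis of oval_stand, either way round below 0.2 rad and distance of long_box from where it was at the start of the episode below 0.05 m), for 0.2 s.
3. the long box stands released on the oblong stand, in line with it (horizontal distance between long_box and long_stand below 0.012 m and z of long_box in the frame of long_stand between 0.008 and 0.016 m and angle between long_box's own z axis and vertical below 0.1 rad and contact force between the fingers and long_box below 0.05 N and linear speed of long_box below 0.02 m/s and angle between the y axis of long_box and the y axis of long_stand, either way round below 0.2 rad), for 0.2 s.
At the end, for the whole second after the job is handed in: Each box rests upright (12 mm +/- 4 mm above the counter), still and released on the stand of its own shape, centres within 12 mm; long and oval boxes within 0.2 rad of their stands' length (either way round), square box within 0.2 rad of its stand's sides (any quarter turn) (all of step 3 and horizontal distance between round_box and round_stand below 0.012 m and z of round_box in the frame of round_stand between 0.008 and 0.016 m and angle between each of round_box, square_box, oval_box's own z axis and vertical below 0.1 rad and contact force between the fingers and round_box below 0.05 N and linear speed of each of round_box, square_box, oval_box below 0.02 m/s and horizontal distance between square_box and square_stand below 0.012 m and z of square_box in the frame of square_stand between 0.008 and 0.016 m and contact force between the fingers and square_box below 0.05 N and (angle between the y axis of square_box and the y axis of square_stand, either way round below 0.2 rad or angle between the y axis of square_box and the x axis of square_stand, either way round below 0.2 rad) and horizontal distance between oval_box and oval_stand below 0.012 m and z of oval_box in the frame of oval_stand between 0.008 and 0.016 m and contact force between the fingers and oval_box below 0.05 N and angle between the y axis of oval_box and the y axis of oval_stand, either way round below 0.2 rad); the robot touches nothing.
It fails at once if the ballerina that stands loose on the counter is pushed more than 15 mm or tipped (distance of ballerina from where it was at the start of the episode above 0.015 m or angle between ballerina's own z axis and vertical above 0.35 rad).
It fails at once if the snow globe is pushed more than 15 mm or tipped (distance of snow_globe from where it was at the start of the episode above 0.015 m or angle between snow_globe's own z axis and vertical above 0.35 rad).
It fails at once if a box is dropped or falls (faster than 0.7 m/s out of the fingers, a fall of about 25 mm) ((contact force between the fingers and round_box below 0.01 N and linear speed of round_box above 0.7 m/s) or (contact force between the fingers and square_box below 0.01 N and linear speed of square_box above 0.7 m/s) or (contact force between the fingers and oval_box below 0.01 N and linear speed of oval_box above 0.7 m/s) or (contact force between the fingers and long_box below 0.01 N and linear speed of long_box above 0.7 m/s)).
It also fails if it takes over 106 s, if anything falls off the work surface, if the arm or the gripper's body presses on something with over 40 N, if the wrist force passes 120 N, or if a joint passes its speed limit or range.

### The arm

A 7-joint arm with a two-finger parallel gripper is mounted at the origin on the work surface. World frame = base frame: x ahead of the robot, y to its left, z up, the work surface at z = 0. Lengths are in mm, angles in rad, forces in N, time in s.
With the tool pointing down it reaches from about 350 to 900 mm from the base axis. Payload 19.9 kg.
Tool frame: the origin (TCP) lies midway between the tips of the shut fingers; the grasp point (between the pads) lies 19 mm behind it; z points along the fingers, y is the direction in which the jaws open and shut (so a half turn about z gives the same grasp; the last joint's range is limited). The gripper opens to 94 mm and grips with 3 to 60 N. Pads are 16 mm wide; open, the fingers measure 119 mm over their backs; the gripper's body (75 mm by 177 mm) begins 78 mm behind the grasp point.
Start: joints at [-1.288, 0.417, -0.01, 1.614, 0.005, 1.111, -0.053], TCP at [199.439, 592.303, 205.425] pointing down, gripper open.
Joint ranges: [-2.81, 2.81], [-0.39, 2.02], [-1.27, 1.25], [0.06, 2.57], [-1.19, 4.33], [0.19, 2], [-2.82, 2.82]. Speed limits (rad/s): [1.89, 1.89, 2.39, 2.39, 3.01, 3.01, 3.01].

### API

Orientations are given as a unit quaternion [x, y, z, w].
In Python, from rig import bot, read_camera gives the robot as it stands. The module is installed in compiled form; this text tells all that it offers.
- The arm moves only by the tool carry_out, never from a script. Its argument "steps" is a list that holds one entry, the list of rows, each a list of 7 numbers: the opening, from 0 (shut) to 1 (fully open), then the shift along the world's x, y, z in m, then the turn, a rotation vector about the world's x, y, z in degrees. A call has exactly 10 rows; each row shifts and turns the commanded pose from where the row before left it; what a row does not reach is not made up. A row lasts 1/8 s, in which the tool goes at most 62.5 mm and 10.7 degrees, less where a joint would pass 70% of its speed; a pose out of reach is approached as far as the arm can. A call with a gripper value outside its range is refused whole. The fingers move at their own pace and stop on an object; the grip force is fixed at half the most. Time passes only in rows, so rows that do not move let the fingers close, or fill a call up. It gives the time, the measured TCP pose, the force and the opening at its end, in the units of the state.
- bot.state(): the state, without advancing time (a new reading comes with each control period).
- read_camera(name): name is "scene" or "top" or "wrist"; returns a dict with "pixels" (480x640x3 uint8, red, green, blue), "intrinsics" (3x3 intrinsics, pixels), "k1" (the pictures are not rectified: a ray, as slopes to the right and down, at radius r is drawn at 1 + k1 r^2 times it, then the intrinsics apply), "pose" (4x4, takes a point from camera to world coordinates); the wrist camera has in their place "T_tool_cam" (4x4, takes a point from camera to tool coordinates, whose origin is the TCP and whose axes are the flange's). Camera axes: x right, y down, z forward; pixel columns grow to the right and rows downward; lengths in mm; the calibration is good to about 2 mm. A picture is of the moment at which its call begins: read the wrist's pose just before it. There is no depth.
- bot.finish_job(): hands the job in, once; it reports no verdict.
The state is a dict: "time": time; "q": joint angles; "joint_vel": joint speeds; "effort": joint torques, N m; "tcp_pos": TCP position; "tool_rot": TCP orientation; "ft_force": force on the tool from outside, world axes, zero at the start; "moment": the same for the moment, N m; "finger_gap": opening from 0.0 (shut) to 1.0 (fully open).
Only numpy, scipy, OpenCV 4.12 (cv2) and the standard library are available. Lean on these libraries where they do the work, as an engineer would, in place of code of your own. Each camera call takes 0.05 s, during which the arm holds its last target. There are 200 camera calls.

## Working session

There is one attempt and no reset: what is moved stays moved. The work goes in short steps, Python scripts to look and compute and a tool call to move; the robot and the scene stay as the last step left them, time stands still between calls to the robot, and variables do not carry over. Pictures are saved under pics/ and viewed, about 12 in all and at most 16, crops included, and the job is handed in when it is done.

Besides the shell and the picture viewer there is one more tool, called after "Emit:" by a JSON object that holds its "method" and its "body", one argument or row to a line. carry_out: Moves the arm, as the interface text tells. Its arguments: {"type":"object","properties":{"steps":{"type":"array","items":{"type":"array","items":{"type":"array","items":{"type":"number"}}}}},"required":["steps"]}

```bash
mkdir -p pics; cat > h.py <<'E'
import numpy as np, cv2
from rig import bot, read_camera
from scipy.spatial.transform import Rotation as R
def snap(name, fn=None):
    s=bot.state(); c=read_camera(name)
    if 'pose' not in c or c.get('pose') is None:
        T=np.eye(4); T[:3,:3]=R.from_quat(s['tool_rot']).as_matrix(); T[:3,3]=s['tcp_pos']
        c['pose']=T@np.array(c['T_tool_cam'])
    c['pose']=np.array(c['pose']); c['intrinsics']=np.array(c['intrinsics'])
    if fn: cv2.imwrite('pics/'+fn, c['pixels'][:,:,::-1])
    return c
def cast(c,uv,z):
    uv=np.atleast_2d(np.array(uv,float)); K=c['intrinsics']
    d=np.c_[(uv[:,0]-K[0,2])/K[0,0],(uv[:,1]-K[1,2])/K[1,1]]
    p=d.copy()
    for _ in range(10): p=d/(1+c['k1']*(p**2).sum(1,keepdims=True))
    r=np.c_[p,np.ones(len(p))]@c['pose'][:3,:3].T; o=c['pose'][:3,3]
    return (o+r*((z-o[2])/r[:,2])[:,None])[:,:2]
E
python3 - <<'E'
from h import *
for n in ('top','scene'):
    c=snap(n,n+'0.png'); print(n,c['k1'],c['pose'].round(2).tolist(),c['intrinsics'].tolist())
s=bot.state(); print(s)
E
```

```text
top -0.057564630101782796 [[0.02, -0.99, 0.14, 372.92], [-1.0, -0.02, -0.01, -73.66], [0.01, -0.14, -0.99, 990.09], [0.0, 0.0, 0.0, 1.0]] [[437.24876140735586, 0.0, 313.92106213443753], [0.0, 437.24876140735586, 243.78816694044232], [0.0, 0.0, 1.0]]
scene -0.01940239847213731 [[-0.4, 0.78, -0.48, 1252.96], [0.92, 0.33, -0.22, 283.41], [-0.01, -0.53, -0.85, 1398.52], [0.0, 0.0, 0.0, 1.0]] [[582.8726251780761, 0.0, 318.2030286838353], [0.0, 582.8726251780761, 250.05134817341354], [0.0, 0.0, 1.0]]
{'time': 0.1, 'q': array([-1.28748394,  0.4179013 , -0.01033689,  1.61408768,  0.00474685,
        1.11069589, -0.05297301]), 'joint_vel': array([-3.63183548e-04, -4.67803053e-04,  1.15486187e-04, -2.18331601e-03,
        7.40976765e-04, -4.77653800e-04, -2.40957578e-06]), 'effort': array([ 2.50247918e-03, -8.52576828e+01,  6.40021395e-01, -4.26697218e+01,
       -4.89218649e-02,  1.63497386e-02,  1.99237064e-05]), 'tcp_pos': array([199.35674552, 592.00907092, 204.90685666]), 'tool_rot': array([ 1.61650415e-01,  9.86847940e-01, -5.33874729e-04, -3.05343900e-05]), 'ft_force': array([ 0.34474776,  0.43560392, -0.84047543]), 'moment': array([-0.05355484, -0.00577922, -0.00251809]), 'finger_gap': 1.0022047359277075}
```

View pics/top0.png

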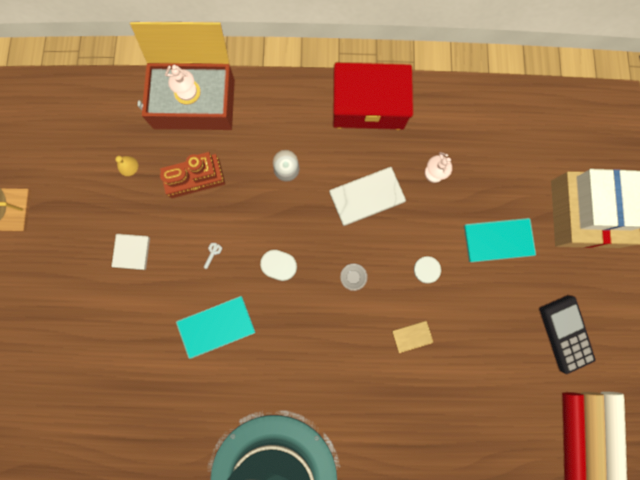

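View pics/scene0.png

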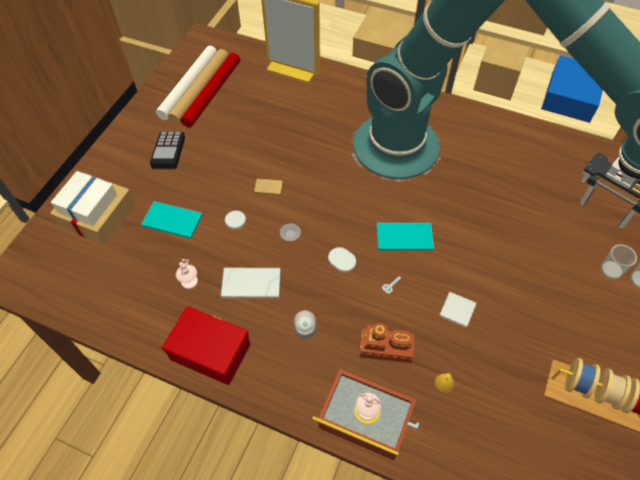

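The top view shows the stack at about (192,175). The white stands are square (131,252), oval (279,265), round (427,270) and oblong (368,196). The ballerina is at (438,167) and the globe at (286,165). In the scene view the stack is at (387,342). Next I'll measure the stands.

```bash
python3 - <<'E'
from h import *
def stands(c,pts):
    hsv=cv2.cvtColor(c['pixels'],cv2.COLOR_RGB2HSV)
    m=((hsv[...,1]<45)&(hsv[...,2]>150)).astype(np.uint8)
    n,lab=cv2.connectedComponents(m)
    for k,(u,v) in pts.items():
        mm=(lab==lab[v,u]).astype(np.uint8)
        ct=max(cv2.findContours(mm,0,2)[0],key=cv2.contourArea)[:,0]
        P=cast(c,ct,12).astype(np.float32)
        (cx,cy),(w,h),a=cv2.minAreaRect(P)
        print(k,np.round([cx,cy,w,h,a],1))
stands(snap('top'),dict(square=(131,252),oval=(279,265),round=(427,270),long=(368,196)))
stands(snap('scene'),dict(square=(458,308),oval=(342,259),round=(235,219),long=(251,282)))
c=snap('top')
print('globe,baller', cast(c,[(286,165),(438,167)],40).round(), 'stack',cast(c,[(192,175)],78).round())
b=c['pixels'][125:215,140:250,::-1]; cv2.imwrite('pics/tc.png',cv2.resize(b,None,fx=7,fy=6,interpolation=2))
E
```

```text
square [484.6 338.1  75.4  74.   86.7]
oval [4.614e+02 2.000e-01 8.040e+01 6.030e+01 7.270e+01]
round [ 457.9 -335.1   58.4   57.1   45.3]
long [ 625.6 -199.    87.5  154.7   22.9]
square [485.1 340.2  75.1  76.9  87.2]
oval [462.7   1.6  79.7  62.8  71.8]
round [ 459.1 -336.6   56.8   56.5   23. ]
long [ 627.3 -199.6   86.8  155.7   23.1]
globe,baller [[ 685.  -12.]
 [ 689. -357.]] stack [[646. 188.]]
```

View pics/tc.png

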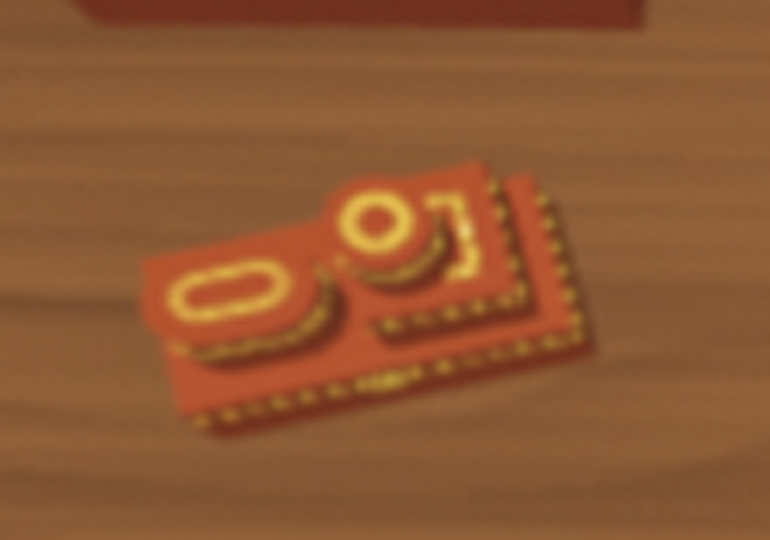

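Emit:
{"method": "carry_out", "body": {
  "steps": [
    [[1,0.04,-0.04,0.015,0,0,-5.6],[1,0.04,-0.04,0.015,0,0,-5.6],[1,0.04,-0.04,0.015,0,0,-5.6],[1,0.04,-0.04,0.015,0,0,-5.6],[1,0.04,-0.04,0.01,0,0,-5.6],[1,0.04,-0.04,0.01,0,0,-5.6],[1,0.04,-0.04,0.01,0,0,-5.6],[1,0.04,-0.04,0,0,0,-5.6],[1,0.04,-0.04,0,0,0,-5.6],[1,0.04,-0.04,0,0,0,-5.6]]
  ]
}}

```text
time: 1.5
tcp_pos: [600.5, 191.0, 295.5]
tool_rot: [0.607, 0.795, 0.0, -0.0]
ft_force: [0.0, 0.5, 1.0]
finger_gap: 1.001
```

```bash
python3 - <<'E'
from h import *
s=bot.state(); c=snap('wrist','w1.png'); print(s['tcp_pos'].round(1),R.from_quat(s['tool_rot']).as_matrix().round(3).tolist(),np.array(c['T_tool_cam']).round(2).tolist(),c['intrinsics'].tolist(),c['k1'],s['joint_vel'].round(3),s['q'].round(2))
E
```

```text
[600.5 191.  295.5] [[-0.263, 0.965, 0.0], [0.965, 0.263, 0.0], [0.0, 0.0, -1.0]] [[0.0, -0.96, -0.28, 81.94], [1.0, 0.0, 0.0, -0.94], [-0.0, -0.28, 0.96, -179.43], [0.0, 0.0, 0.0, 1.0]] [[334.02466110497676, 0.0, 315.24136640559277], [0.0, 334.02466110497676, 240.0008719317882], [0.0, 0.0, 1.0]] -0.045560504627236674 [ 0.564  0.419  0.29  -0.501 -0.25   0.148  0.061] [-0.66  0.38  0.41  1.5  -0.16  1.29  0.03]
```

View pics/w1.png

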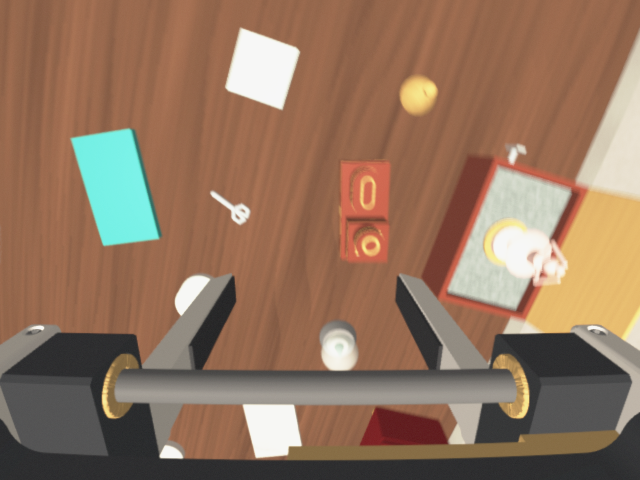

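```bash
python3 - <<'E'
from h import *
c=snap('wrist'); s=bot.state(); print(s['tcp_pos'].round(1))
print('mid78',cast(c,(365,212),60).round(1),'round',cast(c,(370,244),110).round(1))
a=cast(c,[(340,161),(389,160),(341,262),(387,262)],[[42]][0][0]); print(a.round(1))
E
```

```text
[602.4 186.4 295. ]
mid78 [[665.3 197. ]] round [[671.7 170.8]]
[[619.2 249.1]
 [678.9 266. ]
 [657.3 118.7]
 [718.8 134.6]]
```

Emit:
{"method": "carry_out", "body": {
  "steps": [
    [[1,0.011,0,-0.018,0,0,0],[1,0.011,0,-0.018,0,0,0],[1,0.011,0,-0.018,0,0,0],[1,0.011,0,-0.018,0,0,0],[1,0.011,0,-0.018,0,0,0],[1,0.009,0,-0.01,0,0,0],[1,0,0,0,0,0,0],[1,0,0,0,0,0,0],[1,0,0,0,0,0,0],[1,0,0,0,0,0,0]]
  ]
}}

```text
time: 2.85
tcp_pos: [663.4, 192.5, 196.0]
tool_rot: [0.606, 0.795, 0.0, 0.0]
ft_force: [-0.1, -0.0, 0.3]
finger_gap: 1.001
```

```bash
python3 - <<'E'
from h import *
s=bot.state(); c=snap('wrist','w2.png'); print(s['tcp_pos'].round(1),R.from_quat(s['tool_rot']).as_euler('zyx',degrees=True).round(2))
import pickle; pickle.dump(c,open('w2.pkl','wb'))
E
```

```text
[663.4 192.5 196. ] [-1.0540e+02  3.0000e-02 -1.7998e+02]
```

View pics/w2.png

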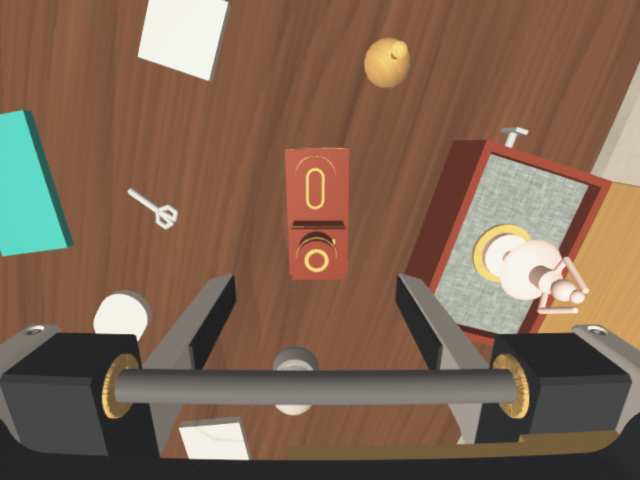

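```bash
python3 - <<'E'
from h import *
import pickle; c=pickle.load(open('w2.pkl','rb'))
print('round',cast(c,(316.3,260.5),110).round(1),'oval',cast(c,(315.5,188),78).round(1),'redbox',cast(c,[(410,278),(456,141)],0).round())
b=c['pixels'][140:290,270:370,::-1]; cv2.imwrite('pics/w2c.png',cv2.resize(b,None,fx=4,fy=4,interpolation=2))
E
```

```text
round [[667.1 179.7]] oval [[651.4 234.3]] redbox [[794. 150.]
 [788. 315.]]
```

View pics/w2c.png

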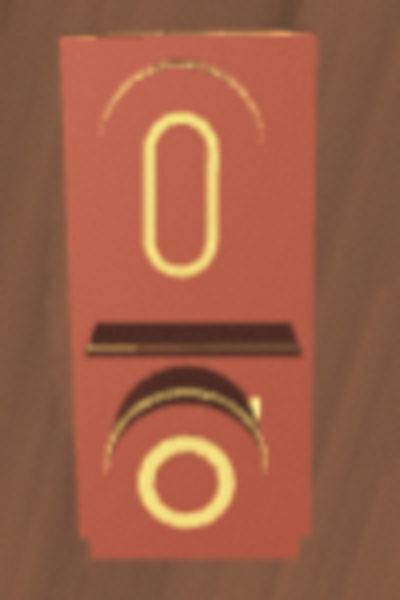

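Emit:
{"method": "carry_out", "body": {
  "steps": [
    [[1,0.0018,-0.0065,-0.03,0,0,0],[1,0.0018,-0.0065,-0.03,0,0,0],[1,0,0,-0.025,0,0,0],[1,0,0,-0.018,0,0,0],[1,0,0,-0.009,0,0,0],[1,0,0,0,0,0,0],[1,0,0,0,0,0,0],[0,0,0,0,0,0,0],[0,0,0,0,0,0,0],[0,0,0,0,0,0,0]]
  ]
}}

```text
time: 4.15
tcp_pos: [667.1, 179.4, 83.6]
tool_rot: [0.606, 0.795, 0.0, 0.0]
ft_force: [-0.5, -0.7, -0.4]
finger_gap: 0.72
```

Emit:
{"method": "carry_out", "body": {
  "steps": [
    [[0,0,0,0,0,0,0],[0,0,0,0,0,0,0],[0,0,0,0,0,0,0],[0,0,0,0,0,0,0],[0,0,0,0,0,0,0],[0,0,0,0,0,0,0],[0,0,0,0.005,0,0,0],[0,0,0,0.01,0,0,0],[0,0,0,0.02,0,0,0],[0,0,0,0.03,0,0,0]]
  ]
}}

```text
time: 5.4
tcp_pos: [666.9, 179.2, 149.9]
tool_rot: [0.606, 0.795, -0.0, -0.0]
ft_force: [0.4, 1.3, 0.6]
finger_gap: 0.358
```

```bash
python3 - <<'E'
from h import *
s=bot.state(); c=snap('wrist','w3.png'); print(s['tcp_pos'].round(1),s['finger_gap'])
import pickle; pickle.dump(c,open('w3.pkl','wb'))
E
```

```text
[666.9 179.2 149.9] 0.3580713624469116
```

View pics/w3.png

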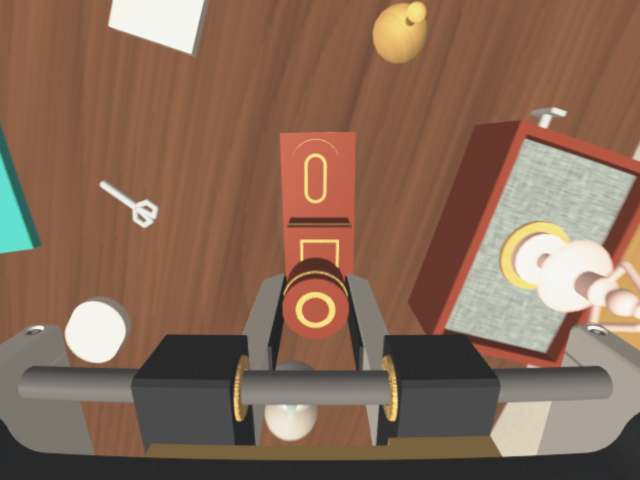

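Emit:
{"method": "carry_out", "body": {
  "steps": [
    [[0,-0.01,-0.025,0.02,0,0,0],[0,-0.02,-0.05,0.01,0,0,0],[0,-0.022,-0.055,0,0,0,0],[0,-0.022,-0.055,0,0,0,0],[0,-0.022,-0.055,0,0,0,0],[0,-0.022,-0.055,0,0,0,0],[0,-0.022,-0.055,0,0,0,0],[0,-0.022,-0.055,0,0,0,0],[0,-0.022,-0.055,0,0,0,0],[0,-0.012,-0.025,0,0,0,0]]
  ]
}}

```text
time: 6.7
tcp_pos: [469.5, -309.1, 179.9]
tool_rot: [0.607, 0.794, -0.0, 0.001]
ft_force: [0.4, 0.9, -0.7]
finger_gap: 0.356
```

```bash
python3 - <<'E'
from h import *
import pickle; c=pickle.load(open('w3.pkl','rb'))
print('round',cast(c,(316,309.5),176.3).round(1), 'sq inlay',cast(c,(319.7,252),78))
s=bot.state(); c=snap('wrist','w4.png'); print(s['tcp_pos'].round(1),s['finger_gap'],s['ft_force'])
pickle.dump(c,open('w4.pkl','wb'))
E
```

```text
round [[666.3 179.7]] sq inlay [[669.77241543 178.89517588]]
[ 469.5 -309.1  179.9] 0.35618251035631937 [ 0.36634686  0.85135488 -0.73704254]
```

View pics/w4.png

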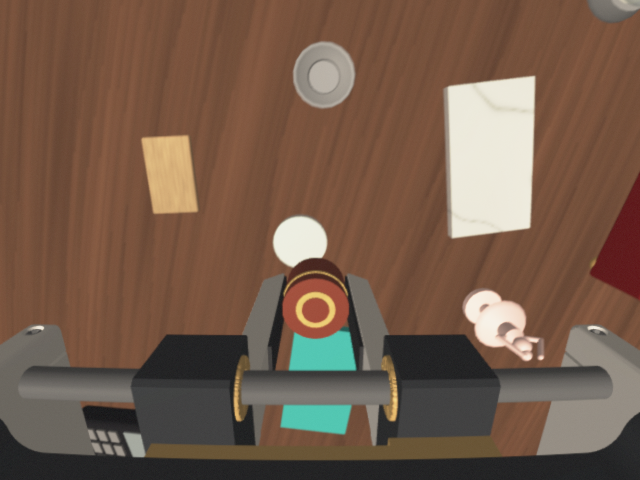

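```bash
cat >> h.py <<'E'
def white(c,uv,z=12):
    hsv=cv2.cvtColor(c['pixels'],cv2.COLOR_RGB2HSV)
    m=((hsv[...,1]<45)&(hsv[...,2]>205)).astype(np.uint8)
    n,lab=cv2.connectedComponents(m); l=lab[uv[1],uv[0]]
    ct=max(cv2.findContours((lab==l).astype(np.uint8),0,2)[0],key=cv2.contourArea)[:,0]
    P=cast(c,ct,z).astype(np.float32); return cv2.minAreaRect(P),cv2.minEnclosingCircle(P)
E
python3 - <<'E'
from h import *
import pickle; c=pickle.load(open('w4.pkl','rb'))
print(white(c,(300,242)),white(c,(490,160))[0],cast(c,(300,242),12))
print(cast(c,(316,309.5),206.4))
s=bot.state();print(s['tcp_pos'])
E
```

```text
(((456.7432861328125, -332.7597961425781), (57.469417572021484, 51.55259323120117), 35.33864212036133), ((458.48712158203125, -335.1502990722656), 28.843778610229492)) ((626.5147705078125, -198.50343322753906), (86.17658233642578, 153.79624938964844), 22.85236358642578) [[ 458.68746826 -334.43588297]]
[[ 468.89794937 -308.56091192]]
[ 468.15984759 -311.23127101  180.00627852]
```

Emit:
{"method": "carry_out", "body": {
  "steps": [
    [[0,-0.005,-0.012,-0.01,0,0,0],[0,-0.005,-0.012,-0.02,0,0,0],[0,0,0,-0.03,0,0,0],[0,0,0,-0.03,0,0,0],[0,0,0,-0.02,0,0,0],[0,0,0,-0.01,0,0,0],[0,0,0,0,0,0,0],[0,0,0,0,0,0,0],[0,0,0,0,0,0,0],[0,0,0,0,0,0,0]]
  ]
}}

```text
time: 8.0
tcp_pos: [461.3, -329.8, 58.8]
tool_rot: [0.606, 0.795, 0.0, 0.0]
ft_force: [0.7, -0.2, -0.1]
finger_gap: 0.359
```

```bash
python3 - <<'E'
from h import *
s=bot.state();print(s['tcp_pos'],s['ft_force'])
E
```

```text
[ 461.25734195 -329.77480629   58.84227119] [ 0.71004658 -0.18008018 -0.05951435]
```

Emit:
{"method": "carry_out", "body": {
  "steps": [
    [[0,-0.0025,-0.0057,-0.01,0,0,0],[0,0,0,-0.012,0,0,0],[0,0,0,-0.01,0,0,0],[0,0,0,-0.005,0,0,0],[0,0,0,-0.002,0,0,0],[0,0,0,-0.001,0,0,0],[0,0,0,-0.0005,0,0,0],[0,0,0,-0.0005,0,0,0],[0,0,0,0,0,0,0],[0,0,0,0,0,0,0]]
  ]
}}

```text
time: 9.25
tcp_pos: [458.6, -335.4, 17.5]
tool_rot: [0.606, 0.795, -0.0, 0.0]
ft_force: [0.7, -0.9, -0.6]
finger_gap: 0.356
```

Emit:
{"method": "carry_out", "body": {
  "steps": [
    [[0,0,0,-0.0005,0,0,0],[0,0,0,-0.0005,0,0,0],[0,0,0,0,0,0,0],[0.45,0,0,0,0,0,0],[0.5,0,0,0,0,0,0],[0.55,0,0,0,0,0,0],[0.6,0,0,0,0,0,0],[0.6,0,0,0,0,0,0],[0.6,0,0,0.01,0,0,0],[0.6,0,0,0.03,0,0,0]]
  ]
}}

```text
time: 10.5
tcp_pos: [457.9, -335.1, 56.5]
tool_rot: [0.606, 0.795, -0.0, -0.001]
ft_force: [-0.6, -0.3, 1.3]
finger_gap: 0.603
```

Emit:
{"method": "carry_out", "body": {
  "steps": [
    [[0.6,0,0,0.045,0,0,0],[0.8,0.005,0.015,0.05,0,0,0],[1,0.02,0.05,0.02,0,0,0],[1,0.024,0.058,0.02,0,0,0],[1,0.024,0.058,0,0,0,0],[1,0.024,0.058,0,0,0,0],[1,0.024,0.058,0,0,0,0],[1,0.024,0.058,0,0,0,0],[1,0.024,0.058,0,0,0,0],[1,0.024,0.058,0,0,0,0]]
  ]
}}

```text
time: 11.75
tcp_pos: [650.2, 133.0, 191.4]
tool_rot: [0.606, 0.795, 0.0, 0.0]
ft_force: [1.0, -0.8, 0.9]
finger_gap: 1.0
```

Emit:
{"method": "carry_out", "body": {
  "steps": [
    [[1,0.01,0.03,0,0,0,0],[1,0,0.015,0,0,0,0],[1,0,0,0,0,0,0],[1,0,0,0,0,0,0],[1,0,0,0,0,0,0],[1,0,0,0,0,0,0],[1,0,0,0,0,0,0],[1,0,0,0,0,0,0],[1,0,0,0,0,0,0],[1,0,0,0,0,0,0]]
  ]
}}

```text
time: 13.0
tcp_pos: [659.7, 176.2, 190.4]
tool_rot: [0.606, 0.795, -0.0, -0.0]
ft_force: [-0.3, 0.5, 0.3]
finger_gap: 1.004
```

```bash
python3 - <<'E'
from h import *
import pickle
s=bot.state(); c=snap('wrist'); print(s['tcp_pos'].round(1))
pickle.dump(c,open('w5.pkl','wb'))
t=snap('top')
print('round on stand, top view ring:',end='')
h=cv2.cvtColor(t['pixels'],cv2.COLOR_RGB2HSV)
def rg(c,b,z,s0=90,h0=0,h1=15):
    h=cv2.cvtColor(c['pixels'],cv2.COLOR_RGB2HSV)
    y0,y1,x0,x1=b; m=np.zeros(h.shape[:2],np.uint8)
    hh=h[y0:y1,x0:x1]; m[y0:y1,x0:x1]=(hh[...,0]>=20)&(hh[...,0]<32)&(hh[...,1]>100)&(hh[...,2]>170)
    ys,xs=np.nonzero(m); return (xs.mean(),ys.mean()),cast(c,(xs.mean(),ys.mean()),z)
print(rg(t,(245,295,400,455),44))
a=np.hstack([cv2.resize(c['pixels'][110:310,230:410],None,fx=2.7,fy=2.7,interpolation=2),cv2.resize(t['pixels'][240:300,400:440],None,fx=7,fy=9)[:540]])
cv2.imwrite('pics/w5.png',a[:,:,::-1])
E
```

```text
[659.7 176.2 190.4]
round on stand, top view ring:((np.float64(431.4047619047619), np.float64(268.8809523809524)), array([[ 456.5551432 , -336.19036874]]))
```

View pics/w5.png

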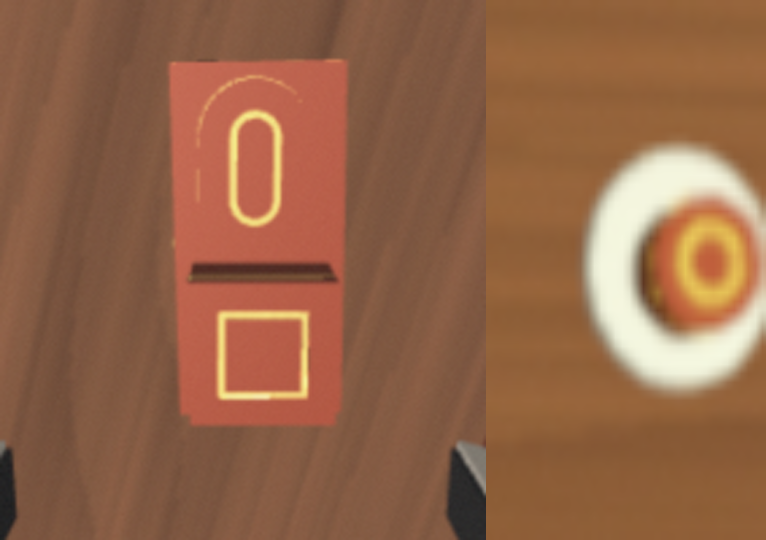

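```bash
python3 - <<'E'
from h import *
import pickle; c=pickle.load(open('w5.pkl','rb'))
def mk(b,z):
    h=cv2.cvtColor(c['pixels'],cv2.COLOR_RGB2HSV); y0,y1,x0,x1=b; hh=h[y0:y1,x0:x1]
    m=((hh[...,0]>=12)&(hh[...,1]<170)&(hh[...,2]>190)).astype(np.uint8)
    n,lab,st,ce=cv2.connectedComponentsWithStats(m); i=1+st[1:,4].argmax()
    ys,xs=np.nonzero(lab==i); P=cast(c,np.c_[xs+x0,ys+y0],z).astype(np.float32)
    print(st[i], cv2.minAreaRect(P))
mk((145,200,305,345),78); mk((220,262,302,352),78)
print('long corners',cast(c,230+np.array([[170,62],[347,60]])/2.7-[0,120],42), cast(c,[(230+180/2.7,110+415/2.7)],42))
E
```

```text
[ 10   5  20  44 323] ((651.0458374023438, 234.11190795898438), (16.23879051208496, 36.50592041015625), 15.42271900177002)
[  8   5  35  33 426] ((670.2102661132812, 174.84474182128906), (30.891494750976562, 30.39199447631836), 15.419245719909668)
long corners [[614.44026373 258.38767062]
 [673.59160293 275.46945094]] [[650.63257609 133.04285353]]
```

Emit:
{"method": "carry_out", "body": {
  "steps": [
    [[1,0.0105,-0.0014,-0.02,0,0,0],[1,0,0,-0.035,0,0,0],[1,0,0,-0.035,0,0,0],[1,0,0,-0.03,0,0,0],[1,0,0,-0.015,0,0,0],[1,0,0,-0.006,0,0,0],[0.8,0,0,0,0,0,0],[0.6,0,0,0,0,0,0],[0,0,0,0,0,0,0],[0,0,0,0,0,0,0]]
  ]
}}

```text
time: 14.35
tcp_pos: [670.4, 174.8, 49.9]
tool_rot: [0.606, 0.795, 0.0, 0.0]
ft_force: [0.1, -0.5, -1.2]
finger_gap: 0.61
```

Emit:
{"method": "carry_out", "body": {
  "steps": [
    [[0,0,0,0,0,0,0],[0,0,0,0,0,0,0],[0,0,0,0,0,0,0],[0,0,0,0,0,0,0],[0,0,0,0.003,0,0,0],[0,0,0,0.006,0,0,0],[0,0,0,0.01,0,0,0],[0,0,0,0.02,0,0,0],[0,0,0,0.03,0,0,0],[0,0,0,0.03,0,0,0]]
  ]
}}

```text
time: 15.6
tcp_pos: [670.4, 174.7, 150.8]
tool_rot: [0.606, 0.795, 0.0, 0.0]
ft_force: [0.2, 0.5, -0.6]
finger_gap: 0.53
```

Emit:
{"method": "carry_out", "body": {
  "steps": [
    [[0,-0.015,0.014,0.01,0,0,-2],[0,-0.034,0.03,0,0,0,-3],[0,-0.034,0.03,0,0,0,-3.4],[0,-0.034,0.03,0,0,0,-4],[0,-0.034,0.03,0,0,0,-3],[0,-0.034,0.03,0,0,0,-3],[0,0,0,0,0,0,0],[0,0,0,0,0,0,0],[0,0,0,0,0,0,0],[0,0,0,0,0,0,0]]
  ]
}}

```text
time: 16.85
tcp_pos: [485.9, 337.9, 158.5]
tool_rot: [0.726, 0.688, -0.0, 0.0]
ft_force: [0.8, 0.1, -1.5]
finger_gap: 0.533
```

```bash
python3 - <<'E'
from h import *
import pickle
s=bot.state(); c=snap('wrist','w6.png'); print(s['tcp_pos'].round(1),R.from_quat(s['tool_rot']).as_matrix()[:2,1],s['finger_gap'])
pickle.dump(c,open('w6.pkl','wb'))
E
```

```text
[485.9 337.9 158.5] [ 0.99855005 -0.05383104] 0.532770242196193
```

View pics/w6.png

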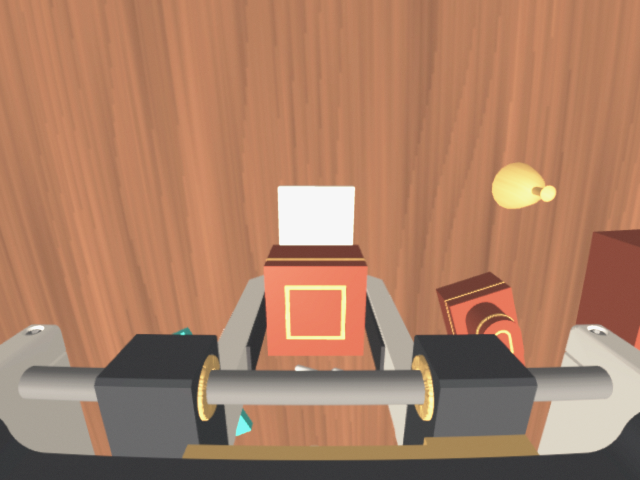

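```bash
python3 - <<'E'
from h import *
import pickle; c=pickle.load(open('w6.pkl','rb'))
e=cast(c,[(278,186.5),(354.5,186.5)],12); d=e[1]-e[0]; L=np.linalg.norm(d); n=np.array([d[1],-d[0]])/L
print(e.round(1),L,np.degrees(np.arctan2(d[1],d[0])),e.mean(0)+37*n,e.mean(0)-37*n)
print(cast(c,(316,313),186.8))
E
```

```text
[[451.1 380.9]
 [525.4 376.9]] 74.40214582772592 -3.0485434653062273 [486.25868855 341.94329985] [490.194158   415.83857765]
[[485.34458043 337.31136873]]
```

Emit:
{"method": "carry_out", "body": {
  "steps": [
    [[0,0,0.0026,-0.02,0,0,0],[0,0,0,-0.035,0,0,0],[0,0,0,-0.035,0,0,0],[0,0,0,-0.025,0,0,0],[0,0,0,-0.013,0,0,0],[0,0,0,-0.005,0,0,0],[0,0,0,-0.002,0,0,0],[0,0,0,-0.002,0,0,0],[0,0,0,-0.001,0,0,0],[0,0,0,0,0,0,0]]
  ]
}}

```text
time: 18.15
tcp_pos: [485.3, 341.4, 20.6]
tool_rot: [0.725, 0.688, 0.0, -0.0]
ft_force: [-0.9, 0.7, -1.6]
finger_gap: 0.531
```

Emit:
{"method": "carry_out", "body": {
  "steps": [
    [[0,0,0,-0.0005,0,0,0],[0,0,0,-0.0005,0,0,0],[0,0,0,-0.0005,0,0,0],[0,0,0,-0.0005,0,0,0],[0,0,0,0,0,0,0],[0.6,0,0,0,0,0,0],[0.7,0,0,0,0,0,0],[0.7,0,0,0,0,0,0],[0.7,0,0,0.015,0,0,0],[0.8,0,0,0.04,0,0,0]]
  ]
}}

```text
time: 19.4
tcp_pos: [484.5, 340.7, 73.5]
tool_rot: [0.725, 0.688, -0.001, 0.0]
ft_force: [0.0, -0.5, -0.1]
finger_gap: 0.77
```

Emit:
{"method": "carry_out", "body": {
  "steps": [
    [[0.9,0,0,0.05,0,0,0],[1,0.005,-0.004,0.04,0,0,3],[1,0.035,-0.022,0.02,0,0,4],[1,0.035,-0.022,0,0,0,4],[1,0.035,-0.022,0,0,0,4],[1,0.035,-0.022,0,0,0,3.5],[1,0.0215,-0.0147,0,0,0,0],[1,0,0,0,0,0,0],[1,0,0,0,0,0,0],[1,0,0,0,0,0,0]]
  ]
}}

```text
time: 20.65
tcp_pos: [651.0, 235.8, 183.8]
tool_rot: [0.605, 0.796, 0.0, -0.0]
ft_force: [0.1, 0.7, -0.0]
finger_gap: 1.0
```

```bash
cat >> h.py <<'E'
def inlay(c,b,z):
    h=cv2.cvtColor(c['pixels'],cv2.COLOR_RGB2HSV); y0,y1,x0,x1=b; hh=h[y0:y1,x0:x1]
    m=((hh[...,0]>=12)&(hh[...,0]<35)&(hh[...,1]<185)&(hh[...,1]>50)&(hh[...,2]>190)).astype(np.uint8)
    n,lab,st,ce=cv2.connectedComponentsWithStats(m); i=1+st[1:,4].argmax()
    ys,xs=np.nonzero(lab==i); P=cast(c,np.c_[xs+x0,ys+y0],z).astype(np.float32)
    return st[i].tolist(), cv2.minAreaRect(P)
E
python3 - <<'E'
from h import *
import pickle
s=bot.state(); c=snap('wrist','w7.png'); print(s['tcp_pos'].round(1),R.from_quat(s['tool_rot']).as_matrix()[:2,1],s['finger_gap'])
pickle.dump(c,open('w7.pkl','wb'))
t=snap('top'); print(inlay(c,(225,330,290,345),78)); print(inlay(t,(225,280,100,160),48))
E
```

```text
[651.  235.8 183.8] [0.96329158 0.2684573 ] 1.0002892265526222
([16, 0, 20, 36, 294], ((651.4000854492188, 232.21217346191406), (16.958974838256836, 32.64275360107422), 15.167655944824219))
([15, 17, 17, 17, 148], ((483.5908203125, 338.6669921875), (33.69048309326172, 34.56798553466797), 86.22393035888672))
```

View pics/w7.png

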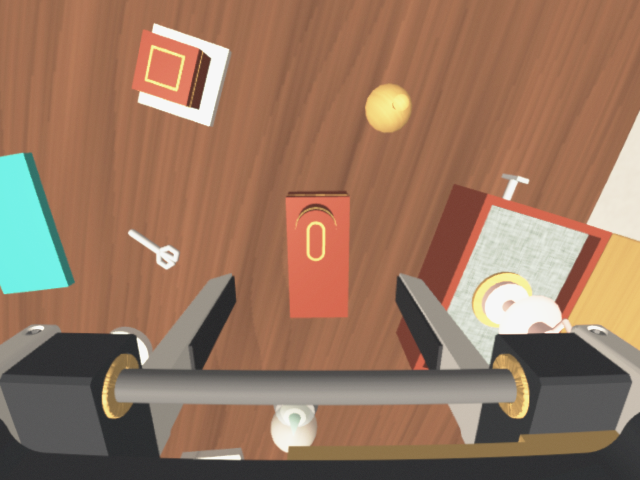

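Emit:
{"method": "carry_out", "body": {
  "steps": [
    [[1,0,-0.0015,-0.02,0,0,0],[1,0,0,-0.035,0,0,0],[1,0,0,-0.035,0,0,0],[1,0,0,-0.026,0,0,0],[1,0,0,-0.013,0,0,0],[1,0,0,-0.005,0,0,0],[0.8,0,0,0,0,0,0],[0.6,0,0,0,0,0,0],[0,0,0,0,0,0,0],[0,0,0,0,0,0,0]]
  ]
}}

```text
time: 22.0
tcp_pos: [651.8, 233.2, 49.7]
tool_rot: [0.605, 0.796, 0.0, 0.0]
ft_force: [0.8, -0.5, 0.3]
finger_gap: 0.612
```

Emit:
{"method": "carry_out", "body": {
  "steps": [
    [[0,0,0,0,0,0,0],[0,0,0,0,0,0,0],[0,0,0,0,0,0,0],[0,0,0,0,0,0,0],[0,0,0,0,0,0,0],[0,0,0,0.003,0,0,0],[0,0,0,0.007,0,0,0],[0,0,0,0.02,0,0,0],[0,0,0,0.03,0,0,0],[0,0,0,0.04,0,0,0]]
  ]
}}

```text
time: 23.25
tcp_pos: [651.4, 233.0, 151.2]
tool_rot: [0.605, 0.796, -0.0, -0.0]
ft_force: [0.0, 0.9, -0.8]
finger_gap: 0.38
```

Emit:
{"method": "carry_out", "body": {
  "steps": [
    [[0,-0.014,-0.017,0.01,0,0,-4],[0,-0.029,-0.036,0,0,0,-5],[0,-0.029,-0.036,0,0,0,-5],[0,-0.029,-0.036,0,0,0,-5],[0,-0.029,-0.036,0,0,0,-5],[0,-0.029,-0.036,0,0,0,-5],[0,-0.029,-0.034,0,0,0,-4.3],[0,0,0,0,0,0,0],[0,0,0,0,0,0,0],[0,0,0,0,0,0,0]]
  ]
}}

```text
time: 24.5
tcp_pos: [464.3, 2.8, 159.7]
tool_rot: [0.808, 0.59, 0.0, 0.0]
ft_force: [-0.3, -1.0, -1.8]
finger_gap: 0.382
```

```bash
python3 - <<'E'
from h import *
import pickle
s=bot.state(); c=snap('wrist','w8.png'); print(s['tcp_pos'].round(1),R.from_quat(s['tool_rot']).as_matrix()[:2,1],s['finger_gap'])
pickle.dump(c,open('w8.pkl','wb'))
E
```

```text
[464.3   2.8 159.7] [ 0.95248593 -0.30458238] 0.38179020820692755
```

View pics/w8.png

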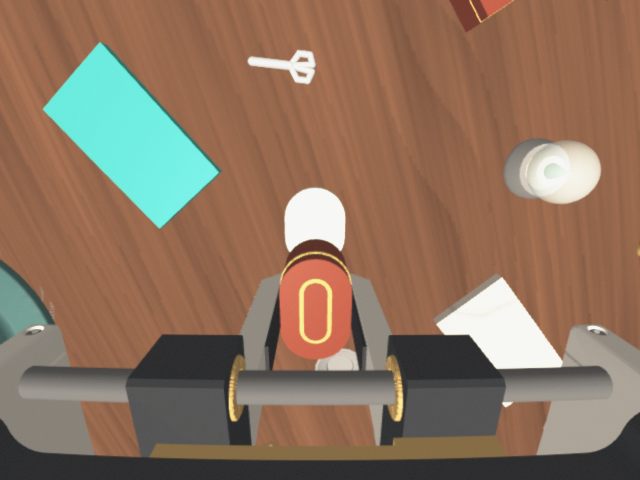

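```bash
python3 - <<'E'
from h import *
import pickle; c=pickle.load(open('w8.pkl','rb'))
e=cast(c,[(315,187.5),(285,222),(345,222)],12); print(e.round(1),np.linalg.norm(e[1]-e[2]))
a=np.radians(72.3); d=np.array([np.cos(a),np.sin(a)])
print(e[0]-40*d, 'held',cast(c,(316,311),188))
E
```

```text
[[475.4  40.9]
 [436.1  17.1]
 [493.6  -1.2]] 60.28745460537499
[463.20908103   2.79008169] held [[463.87166985   3.11975433]]
```

Emit:
{"method": "carry_out", "body": {
  "steps": [
    [[0,-0.0008,-0.0008,-0.02,0,0,0],[0,0,0,-0.035,0,0,0],[0,0,0,-0.035,0,0,0],[0,0,0,-0.026,0,0,0],[0,0,0,-0.013,0,0,0],[0,0,0,-0.005,0,0,0],[0,0,0,-0.002,0,0,0],[0,0,0,-0.002,0,0,0],[0,0,0,-0.001,0,0,0],[0,0,0,0,0,0,0]]
  ]
}}

```text
time: 25.8
tcp_pos: [463.0, 1.4, 20.6]
tool_rot: [0.808, 0.589, 0.0, 0.0]
ft_force: [-0.1, -0.5, -0.7]
finger_gap: 0.381
```

Emit:
{"method": "carry_out", "body": {
  "steps": [
    [[0,0,0,-0.0005,0,0,0],[0,0,0,-0.0005,0,0,0],[0,0,0,-0.0005,0,0,0],[0,0,0,-0.0005,0,0,0],[0,0,0,0,0,0,0],[0.45,0,0,0,0,0,0],[0.55,0,0,0,0,0,0],[0.6,0,0,0,0,0,0],[0.6,0,0,0.015,0,0,0],[0.7,0,0,0.04,0,0,0]]
  ]
}}

```text
time: 27.05
tcp_pos: [462.0, 0.9, 73.8]
tool_rot: [0.808, 0.589, -0.001, -0.0]
ft_force: [0.7, 0.8, -0.1]
finger_gap: 0.669
```

Emit:
{"method": "carry_out", "body": {
  "steps": [
    [[0.8,0,0,0.05,0,0,3],[1,0.015,0.015,0.045,0,0,5],[1,0.034,0.035,0.01,0,0,5],[1,0.035,0.035,0,0,0,5],[1,0.035,0.035,0,0,0,5],[1,0.035,0.035,0,0,0,5],[1,0.035,0.035,0,0,0,5.3],[1,0.01,0.014,0,0,0,0],[1,0,0,0,0,0,0],[1,0,0,0,0,0,0]]
  ]
}}

```text
time: 28.3
tcp_pos: [661.5, 204.2, 179.1]
tool_rot: [0.606, 0.796, -0.0, 0.0]
ft_force: [-0.3, -1.0, 0.0]
finger_gap: 1.001
```

```bash
python3 - <<'E'
from h import *
import pickle
s=bot.state(); c=snap('wrist','w9.png'); print(s['tcp_pos'].round(1),R.from_quat(s['tool_rot']).as_matrix()[:2,1],s['finger_gap'])
pickle.dump(c,open('w9.pkl','wb'))
t=snap('top'); print(inlay(t,(240,290,255,310),48))
b=np.hstack([cv2.resize(c['pixels'][110:330,240:400],None,fx=2.4,fy=2.4,interpolation=2),cv2.resize(t['pixels'][230:296,240:310],None,fx=5,fy=8)])
cv2.imwrite('pics/w9c.png',b[:,:,::-1])
E
```

```text
[661.5 204.2 179.1] [0.96397098 0.26600741] 1.000763020858636
([13, 17, 19, 13, 129], ((461.3155822753906, 0.09278678894042969), (40.45628356933594, 20.51649284362793), 72.77587127685547))
```

View pics/w9c.png

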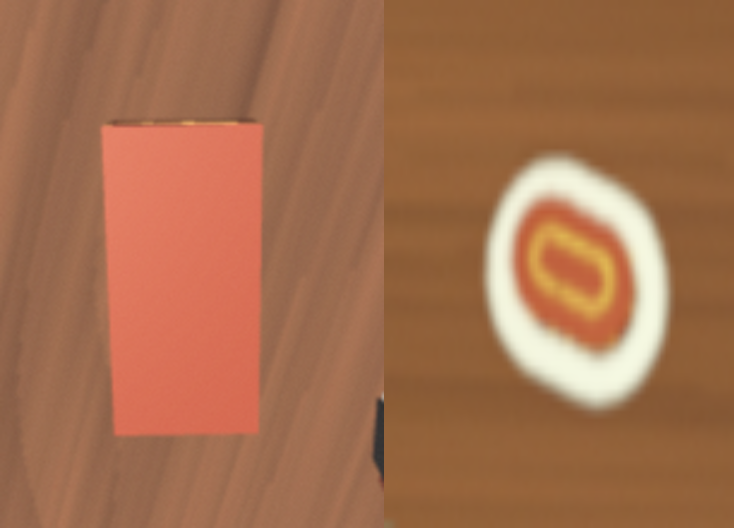

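```bash
python3 - <<'E'
from h import *
import pickle; c=pickle.load(open('w9.pkl','rb'))
P=cast(c,np.array([(103,126),(263,126),(259,434),(115,436)])/2.4+[240,110],42).astype(np.float32)
print(P.round(1),cv2.minAreaRect(P))
E
```

```text
[[614.7 258.3]
 [674.2 274.7]
 [710.7 150.4]
 [651.1 132.9]] ((662.6901245117188, 204.25025939941406), (62.086788177490234, 130.5343017578125), 16.201087951660156)
```

Emit:
{"method": "carry_out", "body": {
  "steps": [
    [[1,0.0012,0,-0.03,0,0,0.6],[1,0,0,-0.04,0,0,0],[1,0,0,-0.04,0,0,0],[1,0,0,-0.03,0,0,0],[1,0,0,-0.018,0,0,0],[1,0,0,-0.006,0,0,0],[0.8,0,0,0,0,0,0],[0,0,0,0,0,0,0],[0,0,0,0,0,0,0],[0,0,0,0,0,0,0]]
  ]
}}

```text
time: 29.65
tcp_pos: [663.2, 205.5, 15.0]
tool_rot: [0.601, 0.799, 0.0, 0.0]
ft_force: [-2.0, -0.9, 7.0]
finger_gap: 0.657
```

Emit:
{"method": "carry_out", "body": {
  "steps": [
    [[0,0,0,0,0,0,0],[0,0,0,0,0,0,0],[0,0,0,0,0,0,0],[0,0,0,0,0,0,0],[0,0,0,0.003,0,0,0],[0,0,0,0.006,0,0,0],[0,0,0,0.01,0,0,0],[0,0,0,0.02,0,0,0],[0,0,0,0.02,0,0,0],[0,0,0,0.02,0,0,0]]
  ]
}}

```text
time: 30.9
tcp_pos: [663.3, 205.4, 95.4]
tool_rot: [0.601, 0.799, 0.0, 0.0]
ft_force: [0.8, 0.4, -3.1]
finger_gap: 0.661
```

Emit:
{"method": "carry_out", "body": {
  "steps": [
    [[0,0,0,0.02,0,0,0],[0,0,0,0.02,0,0,0],[0,0,0,0.02,0,0,0],[0,0,0,0.01,0,0,0],[0,0,0,0,0,0,0],[0,0,0,0,0,0,0],[0,0,0,0,0,0,0],[0,0,0,0,0,0,0],[0,0,0,0,0,0,0],[0,0,0,0,0,0,0]]
  ]
}}

```text
time: 32.15
tcp_pos: [663.1, 205.3, 163.4]
tool_rot: [0.601, 0.799, -0.0, -0.0]
ft_force: [0.5, 0.2, -3.3]
finger_gap: 0.656
```

Emit:
{"method": "carry_out", "body": {
  "steps": [
    [[0,-0.002,-0.02,0,0,0,0],[0,-0.004,-0.04,0,0,0,1],[0,-0.005,-0.055,0,0,0,1],[0,-0.005,-0.055,0,0,0,1],[0,-0.005,-0.055,0,0,0,1],[0,-0.005,-0.055,0,0,0,1],[0,-0.005,-0.055,0,0,0,1],[0,-0.004,-0.045,0,0,0,0.8],[0,-0.0016,-0.024,0,0,0,0],[0,0,0,0,0,0,0]]
  ]
}}

```text
time: 33.4
tcp_pos: [625.1, -202.3, 163.6]
tool_rot: [0.555, 0.832, -0.001, 0.0]
ft_force: [-0.2, 1.0, -3.9]
finger_gap: 0.661
```

Emit:
{"method": "carry_out", "body": {
  "steps": [
    [[0,0,0,0,0,0,0],[0,0,0,0,0,0,0],[0,0,0,0,0,0,0],[0,0,0,0,0,0,0],[0,0,0,0,0,0,0],[0,0,0,0,0,0,0],[0,0,0,0,0,0,0],[0,0,0,0,0,0,0],[0,0,0,0,0,0,0],[0,0,0,0,0,0,0]]
  ]
}}

```text
time: 34.65
tcp_pos: [626.5, -198.7, 163.4]
tool_rot: [0.553, 0.833, -0.0, -0.0]
ft_force: [1.6, 0.3, -4.6]
finger_gap: 0.659
```

```bash
python3 - <<'E'
from h import *
import pickle
s=bot.state(); c=snap('wrist','w10.png'); print(s['tcp_pos'].round(1),R.from_quat(s['tool_rot']).as_matrix()[:2,1],s['finger_gap'])
pickle.dump(c,open('w10.pkl','wb'))
E
```

```text
[ 626.5 -198.7  163.4] [0.92125073 0.38896924] 0.6587323902695528
```

View pics/w10.png

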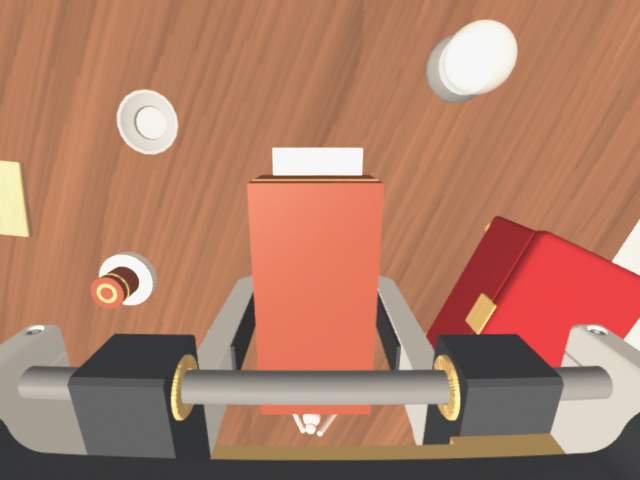

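```bash
python3 - <<'E'
from h import *
import pickle; c=pickle.load(open('w10.pkl','rb'))
a=np.arctan2(.389,.921); n=-np.array([-np.sin(a),np.cos(a)])
e=cast(c,[(272.5,148),(362.5,148)],12); d=e[1]-e[0]; print(np.linalg.norm(d),np.degrees(np.arctan2(d[1],d[0])),e.mean(0)+77*n)
e=cast(c,[(249,183.5),(382.5,183.5)],190.6); d=e[1]-e[0]; print(np.linalg.norm(d),np.degrees(np.arctan2(d[1],d[0])),e.mean(0)+65*n)
t=snap('top'); print('redbox',cast(t,[(333,128),(410,128)],0).round()); print(cast(t,[(412,70)],0))
print('ring',inlay(t,(245,295,400,455),44),'ball/globe',cast(t,[(286,165),(438,167)],40).round())
E
```

```text
86.28579044093907 22.937134430966655 [ 627.50007793 -197.51734494]
60.56177050987161 22.927326847808835 [ 626.14570059 -199.39568738]
redbox [[ 792. -119.]
 [ 798. -304.]]
[[ 949.2294964  -311.31114344]]
ring ([27, 19, 11, 11, 83], ((456.3371276855469, -337.4338073730469), (21.871912002563477, 22.200424194335938), 1.0831711292266846)) ball/globe [[ 685.  -12.]
 [ 689. -357.]]
```

Emit:
{"method": "carry_out", "body": {
  "steps": [
    [[0,0.001,0.0012,-0.02,0,0,0],[0,0,0,-0.03,0,0,0],[0,0,0,-0.03,0,0,0],[0,0,0,-0.03,0,0,0],[0,0,0,-0.015,0,0,0],[0,0,0,-0.005,0,0,0],[0,0,0,-0.003,0,0,0],[0,0,0,-0.001,0,0,0],[0,0,0,0,0,0,0],[0,0,0,0,0,0,0]]
  ]
}}

```text
time: 36.0
tcp_pos: [627.7, -197.5, 29.8]
tool_rot: [0.553, 0.833, 0.0, 0.0]
ft_force: [-0.1, 0.8, -3.9]
finger_gap: 0.658
```

Emit:
{"method": "carry_out", "body": {
  "steps": [
    [[0,0,0,-0.0005,0,0,0],[0,0,0,-0.0005,0,0,0],[0,0,0,-0.0005,0,0,0],[0,0,0,-0.0005,0,0,0],[0,0,0,-0.0005,0,0,0],[0,0,0,0,0,0,0],[0,0,0,0,0,0,0],[0,0,0,0,0,0,0],[0,0,0,0,0,0,0],[0,0,0,0,0,0,0]]
  ]
}}

```text
time: 37.25
tcp_pos: [627.5, -197.5, 27.0]
tool_rot: [0.553, 0.833, -0.0, 0.0]
ft_force: [-1.2, 0.7, 0.7]
finger_gap: 0.659
```

Fz rose from −3.9 to +0.7 N, so the long box is resting on the stand. I'll open and retreat.

Emit:
{"method": "carry_out", "body": {
  "steps": [
    [[0,0,0,-0.0004,0,0,0],[0.75,0,0,0,0,0,0],[0.85,0,0,0,0,0,0],[0.9,0,0,0,0,0,0],[0.9,0,0,0,0,0,0],[0.9,0,0,0.02,0,0,0],[0.9,0,0,0.04,0,0,0],[0.9,0,0,0.05,0,0,0],[0.9,0,0,0.05,0,0,0],[0.9,0,0,0,0,0,0]]
  ]
}}

```text
time: 38.5
tcp_pos: [629.2, -198.3, 192.0]
tool_rot: [0.553, 0.833, 0.001, 0.003]
ft_force: [0.6, -0.1, -0.6]
finger_gap: 0.9
```

Emit:
{"method": "carry_out", "body": {
  "steps": [
    [[0.9,-0.02,0.03,0,0,0,0],[0.9,-0.03,0.05,0,0,0,0],[0.9,-0.03,0.05,0,0,0,0],[0.9,-0.02,0.03,0,0,0,0],[0.9,0,0,0,0,0,0],[0.9,0,0,0,0,0,0],[0.9,0,0,0,0,0,0],[0.9,0,0,0,0,0,0],[0.9,0,0,0,0,0,0],[0.9,0,0,0,0,0,0]]
  ]
}}

```text
time: 39.75
tcp_pos: [527.5, -37.6, 186.4]
tool_rot: [0.553, 0.833, -0.0, -0.0]
ft_force: [-0.2, 0.3, 0.1]
finger_gap: 0.899
```

```bash
python3 - <<'E'
from h import *
c=snap('scene'); print(inlay(c,(200,240,215,260),44),inlay(c,(225,290,315,370),48),inlay(c,(270,330,430,490),48))
cv2.imwrite('pics/end.png',cv2.resize(c['pixels'][180:380,130:500,::-1],None,fx=2.1,fy=2.1,interpolation=2)); print(bot.state()['tcp_pos'])
E
```

```text
([15, 12, 2, 2, 4], ((462.0179443359375, -343.51727294921875), (3.7763047218322754, 2.8597490787506104), 27.878416061401367)) ([21, 22, 13, 9, 33], ((461.39495849609375, 0.13094711303710938), (35.12836837768555, 18.206390380859375), 71.03060150146484)) ([33, 35, 3, 4, 8], ((492.5789794921875, 352.4896240234375), (4.459690093994141, 9.270499229431152), 83.11428833007812))
[527.49270429 -37.59339709 186.43058676]
```

View pics/end.png

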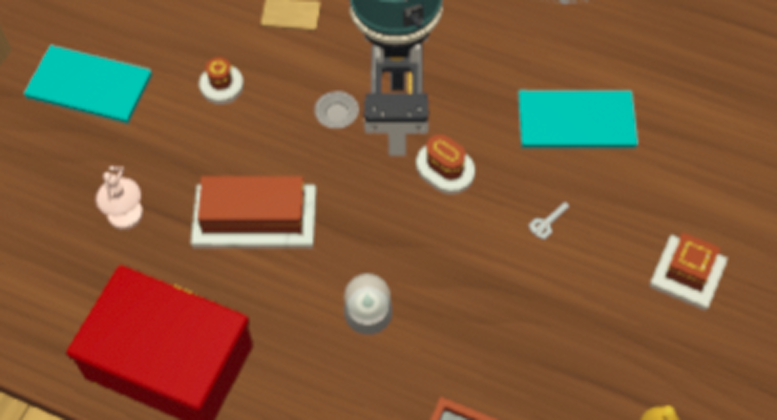

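The picture shows all four boxes upright on their own stands: round (219,72), oval (446,152), square (693,258) and long (252,203). The ballerina and the globe are in place and the arm is clear.

```bash
python3 -c "
from rig import bot
print(bot.finish_job())"
```

```text
the job is handed in; nothing more can be done
None
```

I moved all four boxes onto their own stands in the order round, square, oval, long, and handed the job in at about 40 s of the 106 s allowed. Each box was lowered to its resting height before I let go. `finish_job()` reports no verdict.

- **Final look:** the last picture shows every box upright on its own stand. The ballerina and snow globe are standing where they were, and the arm is clear of everything.
- **Centring, from the top camera:** the round, square and oval boxes measured within about 3 mm of their stands' centres. The square and oval ones were also within about 1° of their stands' directions.
- **Long box:** I aimed its placing from a wrist view, with the held box about 0° off the stand's direction. It read about 2 mm off centre, which I corrected before lowering. I did not re-measure it after release; I only saw it sitting well on the stand.
- **Touch-down:** only the long box gave a clear contact force, rising from about −4 to +1 N. For the other three I relied on the height computed from their pick-up height.
- **Check that disagreed:** in the final scene picture the brass inlays of the round and square boxes were too poorly picked out to measure, only 4 and 8 pixels each. I disregarded those readings in favour of the top view.

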